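# Lock the film applicator into its drawdown carriage

### The job

Load the longer of the two film applicators into the bed of the drawdown carriage, standing on its feet and fully down, and swing the keeper bar shut over it. Then pull the carriage's captive screw up against its spring by its winged knob until the thread engages, and drive it clockwise until it is fully home, so that the bar is locked. Leave the shorter applicator and the other things on the bench where they are.

Things in the scene. Friction and masses are not known exactly. Their poses are not given: they have to be found in the camera images.
- long_mid (a point): Centre (15 mm above the underside) of the longer film applicator: a loose grey metal bar, 0.31 kg, 100 mm long (its y), on two end feet. Between the feet the bar is 22 mm wide (x), from 12 to 30 mm above the underside: grasp it there, across x, half-way along. Feet: 44 mm wide (x), 9 mm thick, 28 mm high. z up; a half turn about z changes nothing.
- short_mid (a point): Centre (15 mm up) of the shorter film applicator, alike in all but its length of 75 mm (76 mm over its feet). Not wanted: leave it alone.
- bed (a point): Centre of the bed's floor on the fixed aluminium drawdown carriage, 6 mm above the bench; axes of the carriage, z up. Base plate 96 (x) by 206 mm (y). A rim 10 mm high, open in the middle of its long sides (|y| under 34 mm), leaves 52 (x) by 108 mm (y) for the long applicator, whose length goes along y: 4 mm of play all round.
- keeper_pivot (a point): Point on the keeper bar's vertical hinge axis, at the carriage's y = +74 mm, half-way through the bar's thickness (39 mm above the bed's floor).
- keeper_peg (a point): Centre of the upright steel peg on the keeper bar, by which it is swung: 13 mm in diameter, standing 35 mm above the bar's top; this point is 24 mm above the middle of the bar and 20 mm above its top; 70 mm from the hinge axis. It moves with the bar.
- collar (a point): Centre of the C-shaped collar at the keeper bar's free end, 148 mm from the hinge axis, 32 mm wide. It is open on the side that leads as the bar shuts, and slips round the screw's thin neck only while the screw is down. Once the screw is pulled up, its thick shank fills the collar and locks the bar.
- keeper (a joint): Angle of the keeper bar (rad): 0 shut against its stop, along the middle of the bed; starts open at 1.3 to 1.8, swung out to the carriage's +x side. Grows anticlockwise seen from above; stays where it is left (0.02 N m of friction). The bar is 8 mm thick, 35 to 43 mm above the bed's floor, its rubber pad 32 mm above it: it just clears an applicator that is fully down.
- knob (a point): Grip point of the screw's black winged knob, on the screw's vertical axis (carriage y = -74 mm). The wing is 36 mm along its x, 12 mm thick along its y, from 17 mm below to 13 mm above this point; a 26 mm steel disc lies under it. Grasp the 12 mm from above. It rises and turns with the screw. At rest its x is parallel to the bed's x and it is 68 mm above the bed's floor.
- screw_pull (a joint): How far the screw is pulled up (m): 0 at rest, 0.017 at the top stop. A spring draws it down with 4 to 8 N. Below 0.011 it cannot turn and springs back if let go. At 0.012 or more it can be turned clockwise; once turned more than 0.5 rad its thread is engaged and carries it when let go, and it sinks from 0.011 to about 0.009 as it is driven home.
- screw_turn (a joint): How far the screw is turned (rad): 0 at rest, growing clockwise seen from above, 2.4 at the stop (fully home). It can be released and grasped anew in between; in the thread it stays where it is left.
- weight_small: Small brass knob weight, 25 mm across, 22 mm high; a bystander, origin at the centre of its underside. Leave it alone.
- loupe: Black stand magnifier, 39 mm across and high; a bystander, origin at the centre of its underside. Leave it alone.
- beaker: Small glass beaker, 51 mm across, 62 mm high; a bystander, origin at the centre of its underside. Leave it alone.
- pot: Sample pot with a lid, 63 mm across, 55 mm high; a bystander, origin at the centre of its underside. Leave it alone.
- amber_bottle: Small amber bottle with a black cap, 37 mm across, 75 mm high; a bystander, origin at the centre of its underside. Leave it alone.
- dropper: Glass bottle with a pipette in its neck, 47 mm across, 159 mm high; a bystander, origin at the centre of its underside. Leave it alone.
Not all that is in view belongs to the job. What is shaped like the part that bears long_mid but green or purple is not meant.

How it is judged:
On the way, in this order (a step that is already met when the one before it is completed fails the run):
1. The long applicator stands fully down in the bed and is let go (horizontal distance between long_mid and bed below 0.0075 m and z of long_mid in the frame of bed between 0.011 and 0.0185 m and angle between long_mid's own z axis and vertical below 0.08 rad and angle between the y axis of long_mid and the y axis of bed, either way round below 0.13 rad and contact force between the fingers and applicator_long below 0.1 N), for 0.2 s.
2. The keeper bar is swung shut over it (value of joint keeper below 0.05 rad and horizontal distance between long_mid and bed below 0.0075 m and z of long_mid in the frame of bed between 0.011 and 0.0185 m and angle between long_mid's own z axis and vertical below 0.08 rad and angle between the y axis of long_mid and the y axis of bed, either way round below 0.13 rad), for 0.2 s.
3. The screw is pulled up far enough to engage its thread, through the collar of the shut keeper (value of joint screw_pull above 0.0105 m and value of joint keeper below 0.05 rad), for 0.1 s.
4. The screw is driven clockwise until it is home (value of joint screw_turn above 2.2 rad and value of joint keeper below 0.05 rad), for 0.2 s.
At the end, for the whole second after the job is handed in: The long applicator stands upright and at rest in the bed (centre within 7.5 mm of the bed's, fully down, along the bed within 0.13 rad), the keeper is shut (under 0.05 rad), and the screw is in its thread (still up by more than 6 mm), turned at least 2.2 rad of its 2.4 (all of step 4 and horizontal distance between long_mid and bed below 0.0075 m and z of long_mid in the frame of bed between 0.011 and 0.0185 m and angle between long_mid's own z axis and vertical below 0.08 rad and angle between the y axis of long_mid and the y axis of bed, either way round below 0.13 rad and value of joint screw_pull above 0.006 m and linear speed of applicator_long below 0.02 m/s); the robot touches nothing.
It fails at once if The shorter applicator is moved by more than 25 mm (distance of short_mid from where it was at the start of the episode above 0.025 m).
It fails at once if Another thing on the bench is moved by more than 30 mm or knocked over (distance of any of weight_small, loupe, beaker, pot, amber_bottle, dropper from where it was at the start of the episode above 0.03 m or angle between any of weight_small, loupe, beaker, pot, amber_bottle, dropper's own z axis and vertical above 0.6 rad).
It also fails if it takes over 67 s, if anything falls off the work surface, if the arm or the gripper's body presses on something with over 40 N, if the wrist force passes 120 N, or if a joint passes its speed limit or range.

### The arm

A 7-joint arm with a two-finger parallel gripper is mounted at the origin on the work surface; the furniture and walls round the work are solid. World frame = base frame: x ahead of the robot, y to its left, z up, the work surface at z = 0. Lengths are in m, angles in rad, forces in N, time in s.
With the tool pointing down it reaches from about 0.4 to 0.85 m from the base axis. Payload 4.5 kg.
Tool frame: the origin (TCP) lies at the very end of the fingers, on their centre line; the grasp point (between the pads) lies 19 mm behind it (tcp_to_grasp is the z of the grasp point in the tool frame, in m); z points along the fingers, y is the line along which they close (so a half turn about z gives the same grasp; the last joint's range is limited). The gripper opens to 88 mm and grips with 3 to 60 N. Pads are 18 mm wide; open, the fingers measure 123 mm over their backs; the gripper's body (75 mm by 187 mm) begins 45 mm behind the grasp point.
Start: joints at [1.275, 0.689, -0.195, 1.565, 0.157, 0.902, -0.215], TCP at [0.202, -0.591, 0.239] pointing down, gripper open.
Joint ranges: [-3.01, 3.01], [-0.46, 2.08], [-1.47, 1.51], [0.13, 2.56], [-1, 4.14], [0.04, 2.09], [-2.66, 2.66]. Speed limits (rad/s): [2.57, 2.57, 3.14, 3.14, 3.14, 3.14, 3.14].

### API

Orientations are given as a unit quaternion [x, y, z, w].
In Python, from plant import * gives the robot as it stands. The module is installed in compiled form; this text tells all that it offers.
- The arm moves only by the shell command python3 -m jog 'ROWS' [OPENING] [FORCE]. ROWS is JSON, a list that holds one entry, the list of rows, each a list of 6 numbers: the shift along the tool's x, y, z in m, then the turn, a rotation vector about the tool's x, y, z in rad. In form: [[[dx, dy, dz, ax, ay, az], ...]]. A call has 1 to 12 rows; each row shifts and turns the commanded pose from where the row before left it, along the tool's axes as they then stand; what a row does not reach is not made up. A row lasts 1/8 s, in which the tool goes at most 62.5 mm and 10.7 degrees, less where a joint would pass 70% of its speed; a pose out of reach is approached as far as the arm can. A call with a gripper value outside its range is refused whole. OPENING is the finger opening in m, from 0 to 0.0881, set as the call begins (- or left out, the last holds). The fingers move at their own pace and stop on an object; FORCE is the grip in N (left out, the last holds). Time passes only in rows, so rows that do not move let the fingers close. It gives the time, the measured TCP pose, the force, the opening and the grip force at its end, in the units of the state.
- get_state(): the state, without advancing time (a new reading comes with each control period).
- snapshot(name): name is "scene" or "top" or "wrist"; returns a dict with "frame" (420x560x3 uint8, red, green, blue), "mtx" (3x3 intrinsics, pixels), "xyz" and "orientation" of the camera in the world; the wrist camera has in their place "mount" (4x4, takes a point from camera to tool coordinates, whose origin is the TCP and whose axes are the flange's). Camera axes: x right, y down, z forward; pixel columns grow to the right and rows downward; lengths in m; the calibration is good to about 2 mm. A picture is of the moment at which its call begins: read the wrist's pose just before it. There is no depth.
- finish_job(): hands the job in; it is judged then, once.
The state is a dict: "clock": time; "q": joint angles; "qd": joint speeds; "joint_torque": joint torques, N m; "tool_pos": TCP position; "eef_rot": TCP orientation; "contact_force": force on the tool from outside, world axes, zero at the start; "moment": the same for the moment, N m; "opening": opening from 0.0 (shut) to 1.0 (fully open); "finger_force": force on a finger pad.
Only numpy, scipy, OpenCV 4.12 (cv2) and the standard library are available. Lean on these libraries where they do the work, as an engineer would, in place of code of your own. Each camera call takes 0.05 s, during which the arm holds its last target. There are 200 camera calls.

## Working session

There is one attempt and no reset: what is moved stays moved. The work goes in short steps, Python scripts to look and compute and a shell command to move; the robot and the scene stay as the last step left them, time stands still between calls to the robot, and variables do not carry over. Pictures are saved under pics/ and viewed, at most 10 in all, crops included, and the job is handed in when it is done.

```bash
mkdir -p pics
cat > h.py <<'E'
from plant import *
import numpy as np, cv2
from scipy.spatial.transform import Rotation as R
def snap(n,f):
    s=get_state(); d=snapshot(n); cv2.imwrite('pics/'+f+'.png',d['frame'][:,:,::-1])
    if 'mount' in d:
        T=np.eye(4);T[:3,:3]=R.from_quat(s['eef_rot']).as_matrix();T[:3,3]=s['tool_pos']
        C=T@np.array(d['mount'])
    else:
        C=np.eye(4);C[:3,:3]=R.from_quat(d['orientation']).as_matrix();C[:3,3]=d['xyz']
    np.savez('pics/'+f+'.npz',K=d['mtx'],C=C); return d
def pt(f,u,v,z):
    a=np.load('pics/'+f+'.npz');r=a['C'][:3,:3]@np.linalg.inv(a['K'])@[u,v,1.];o=a['C'][:3,3]
    return o+r*(z-o[2])/r[2]
def px(f,p):
    a=np.load('pics/'+f+'.npz');c=np.linalg.inv(a['C'])@np.r_[p,1];k=a['K']@c[:3];return k[:2]/k[2]
def st():
    s=get_state();print(round(s['clock'],2),np.round(s['tool_pos'],4),'R',np.round(R.from_quat(s['eef_rot']).as_matrix(),3).tolist(),'F',np.round(s['contact_force'],1),'op',round(s['opening']*.0881,4),s['finger_force'],'q',np.round(s['q'],2))
E
python3 - <<'E'
from h import *
st()
for n in('top','scene'):
    snap(n,n+'1'); a=np.load(f'pics/{n}1.npz'); print(a['K'].tolist(),a['C'].round(3).tolist())
    i=cv2.imread(f'pics/{n}1.png'); cv2.imwrite(f'pics/{n}1b.png',cv2.resize(i,(800,600),interpolation=cv2.INTER_CUBIC))
E
```

```text
0.0 [ 0.2021 -0.5907  0.2379] R [[0.946, 0.324, -0.001], [0.324, -0.946, 0.002], [-0.0, -0.002, -1.0]] F [-0.1  0.9 -0.3] op 0.0882 0.0 q [ 1.27  0.69 -0.19  1.57  0.16  0.9  -0.22]
[[499.7152839937117, 0.0, 280.43008813954884], [0.0, 499.7152839937117, 212.14938789665666], [0.0, 0.0, 1.0]] [[0.012, -0.984, 0.175, 0.273], [-1.0, -0.013, -0.004, -0.099], [0.006, -0.175, -0.985, 1.545], [0.0, 0.0, 0.0, 1.0]]
[[487.19079677989623, 0.0, 282.8770797871167], [0.0, 487.19079677989623, 218.4521351191575], [0.0, 0.0, 1.0]] [[0.989, 0.119, -0.082, 0.65], [0.145, -0.815, 0.561, -0.923], [-0.0, -0.567, -0.824, 1.28], [0.0, 0.0, 0.0, 1.0]]
```

View pics/top1b.png

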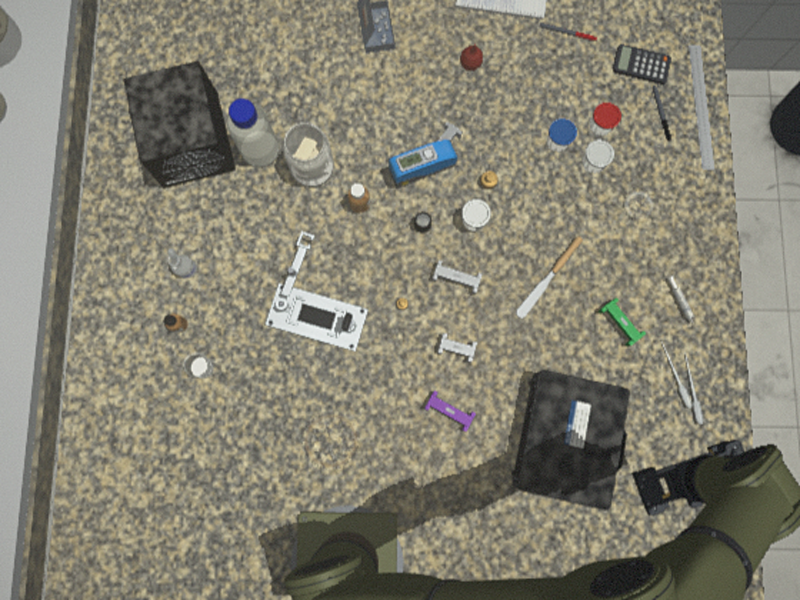

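View pics/scene1b.png

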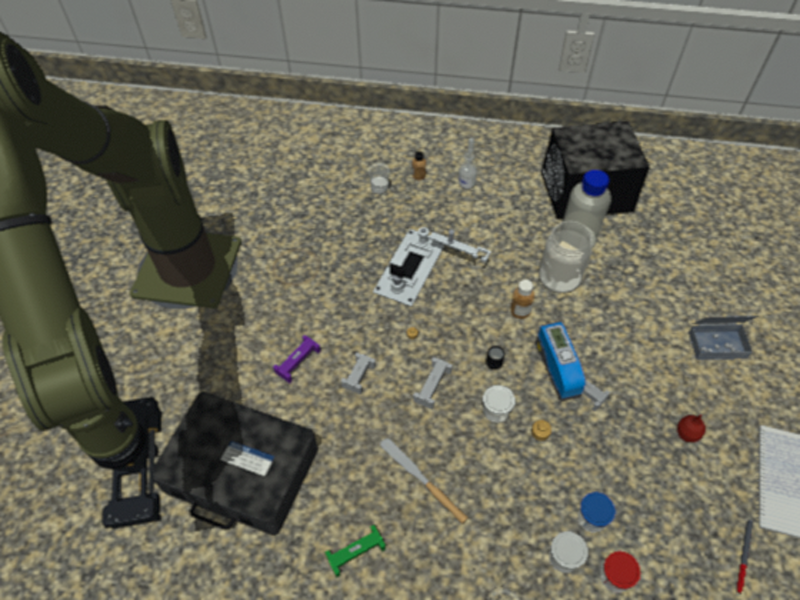

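The top view (800x600) shows the long applicator at (457,276), the short one at (457,347), and the carriage at (317,318). The hinge is at (281,303), the knob at (347,322), and the keeper collar at (304,240). Next: enlarged crops.

Run:
```python
from h import *
i=cv2.imread('pics/top1.png')[150:270,175:345]
cv2.imwrite('pics/c1.png',cv2.resize(i,None,fx=4.7,fy=4.7,interpolation=cv2.INTER_CUBIC))
```

```text
(no output)
```

View pics/c1.png

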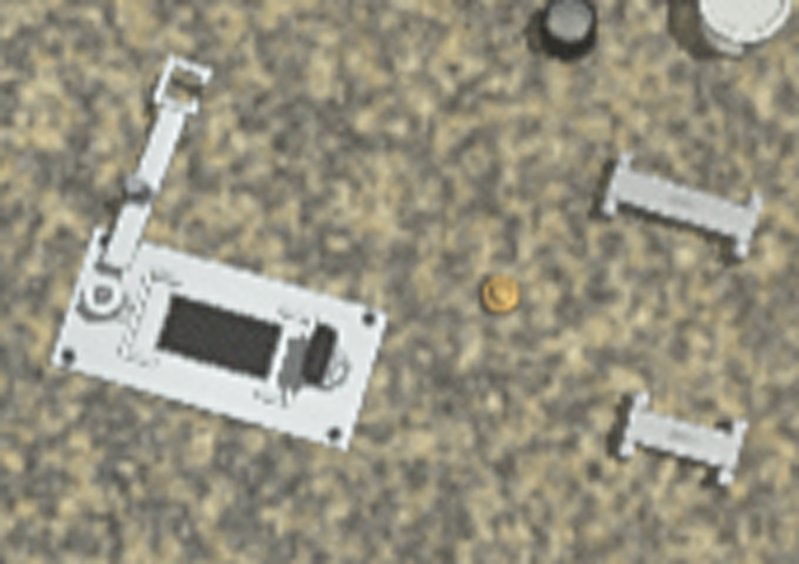

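The crop shows base plate corners at (100,230), (387,317), (347,450), (53,360); long applicator foot ends at (625,155), (608,210), (757,200), (740,252); keeper peg tip at (138,187); knob at (320,355).

Run:
```python
from h import *
f=lambda u,v,z:pt('top1',175+(u+.5)/4.7-.5,150+(v+.5)/4.7-.5,z)
A,B,C,D=[f(*p,.006) for p in((100,230),(387,317),(347,450),(53,360))]
print('plate',[np.linalg.norm(x) for x in(A-B,B-C,C-D,D-A)]); bed=(A+B+C+D)/4
y=(A-B)+(D-C);y/=np.linalg.norm(y); print('bed',bed.round(4),'yaw of y',np.arctan2(y[1],y[0]))
x=np.array([y[1],-y[0],0]); print('x',x,'knob',bed-.074*y,'piv',bed+.074*y,'knobmeas',f(320,352,.087))
P=[f(*p,.028) for p in((625,155),(608,210),(757,200),(740,252))]
print('len',np.linalg.norm(P[0]-P[2]),np.linalg.norm(P[0]-P[1])); l=sum(P)/4; d=P[0]+P[1]-P[2]-P[3];print('long',l.round(4),'yaw y',np.arctan2(d[1],d[0]))
peg=f(138,187,.084);col=f(180,85,.049);pv=bed+.074*y
for n,p in(('peg',peg),('col',col)):
    v=(p-pv)[:2];print(n,p.round(4),np.linalg.norm(v),'keeper angle',np.arctan2(v@x[:2],-v@y[:2]))
print('weight',f(500,293,.02),'loupe',f(568,28,.039),'short',f(685,437,.028))
s=get_state();T=R.from_quat(s['eef_rot']).as_matrix();
print('tool delta to above long',T.T@(np.r_[l[:2],.2]-s['tool_pos']))
a=snapshot('wrist');print(np.array(a['mount']).round(3).tolist(),a['mtx'].tolist())
```

```text
plate [np.float64(0.20098950325012774), np.float64(0.09232654074493848), np.float64(0.20401836650050986), np.float64(0.09231860947887596)]
bed [0.5141 0.0773 0.006 ] yaw of y 1.28610169622795
x [ 0.95974746 -0.28086439  0.        ] knob [0.4932868  0.00626981 0.006     ] piv [0.53485473 0.14831244 0.006     ] knobmeas [0.49377584 0.00593187 0.087     ]
len 0.09220393735804999 0.03907156144255058
long [ 0.6046 -0.2268  0.028 ] yaw y 1.2575897360537298
peg [0.5989 0.1246 0.084 ] 0.06831217548959839 keeper angle 1.5010319041872418
col [0.6757 0.105  0.049 ] 0.14733065561430742 keeper angle 1.5574536112855688
weight [ 0.5448161  -0.10694301  0.02      ] loupe [ 0.72099884 -0.14995681  0.039     ] short [ 0.44996153 -0.22816355  0.028     ]
tool delta to above long [ 0.49865683 -0.21403153  0.03829778]
[[-0.001, -0.949, -0.315, 0.083], [1.0, -0.001, -0.001, 0.001], [0.0, -0.315, 0.949, -0.146], [0.0, 0.0, 0.0, 1.0]] [[335.97614262337896, 0.0, 276.31285965029224], [0.0, 335.97614262337896, 208.3869540925922], [0.0, 0.0, 1.0]]
```

```bash
python3 -m jog '[[[0.04,-0.0178,0,0,0,0],[0.04,-0.0178,0,0,0,0],[0.04,-0.0178,0,0,0,0],[0.04,-0.0178,0,0,0,0],[0.04,-0.0178,0,0,0,0],[0.04,-0.0178,0,0,0,0],[0.04,-0.0178,0,0,0,0],[0.04,-0.0178,0,0,0,0],[0.04,-0.0178,0,0,0,0],[0.04,-0.0178,0,0,0,0],[0.04,-0.0178,0,0,0,0],[0.04,-0.0178,0,0,0,0]]]' 0.088 30
python3 -m jog '[[[0,0,0.02,0,0,-0.185],[0,0,0.02,0,0,-0.185],[0,0,0,0,0,-0.185],[0,0,0,0,0,-0.185],[0,0,0,0,0,-0.185],[0,0,0,0,0,0],[0,0,0,0,0,0]]]'
python3 - <<'E'
from h import *
st(); snap('wrist','w1'); print(px('w1',[.6046,-.2268,.03]))
i=cv2.imread('pics/w1.png'); cv2.imwrite('pics/w1b.png',cv2.resize(i,(800,600),interpolation=cv2.INTER_CUBIC))
E
```

```text
clock: 1.65
tool_pos: [0.5881, -0.2327, 0.2384]
eef_rot: [0.986, 0.164, -0.0, -0.0]
contact_force: [0.4, -0.4, 0.5]
opening: 1.0
finger_force: 0.0
clock: 2.52
tool_pos: [0.5873, -0.2338, 0.1986]
eef_rot: [0.81, 0.586, -0.0, -0.0]
contact_force: [-0.2, -0.2, -0.5]
opening: 0.999
finger_force: 0.0
2.52 [ 0.5873 -0.2338  0.1986] R [[0.314, 0.95, -0.0], [0.95, -0.314, 0.0], [-0.0, -0.0, -1.0]] F [-0.2 -0.2 -0.5] op 0.088 0.0 q [ 0.52  0.76 -0.39  1.58  0.35  0.87 -0.32]
[290.27309355 174.18862731]
```

View pics/w1b.png

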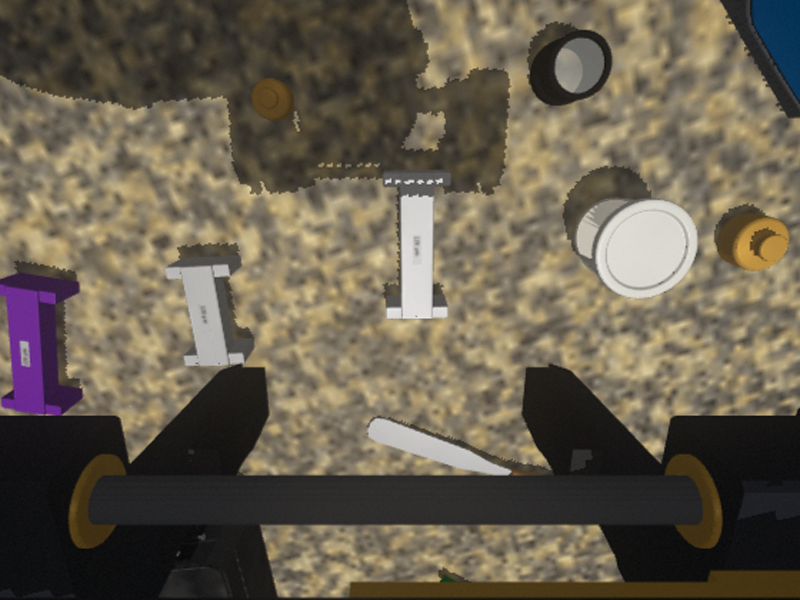

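The wrist view shows the long bar's top from (417,319) at the near end to about (417,172) at the far foot's outer edge. It is aligned with the tool.

Run:
```python
from h import *
g=lambda u,v,z:pt('w1',(u+.5)*.7-.5,(v+.5)*.7-.5,z)
a,b=g(417,318,.030),g(417.5,173,.028);print(a,b,np.linalg.norm(a-b)); m=(a+b)/2;d=b-a;print('mid',m,'yaw',np.arctan2(d[1],d[0]))
s=get_state();T=R.from_quat(s['eef_rot']).as_matrix()
m[2]=.021-.019; print('delta',T.T@(m-s['tool_pos']))
```

```text
[ 0.59113237 -0.27419077  0.03      ] [ 0.62111079 -0.18048331  0.028     ] 0.09840627122125317
mid [ 0.60612158 -0.22733704  0.029     ] yaw 1.2611705115450091
delta [0.0120541  0.01586882 0.19663876]
```

```bash
python3 -m jog '[[[0.006,0.008,0.03,0,0,-0.01],[0.006,0.008,0.03,0,0,0],[0,0,0.03,0,0,0],[0,0,0.03,0,0,0],[0,0,0.03,0,0,0],[0,0,0.023,0,0,0],[0,0,0.02,0,0,0],[0,0,0,0,0,0]]]'
python3 -m jog '[[[0,0,0,0,0,0],[0,0,0,0,0,0],[0,0,0,0,0,0],[0,0,0,0,0,0],[0,0,0,0,0,0],[0,0,0,0,0,0]]]' 0.01 30
python3 -c "
from h import *
st()"
```

```text
clock: 3.58
tool_pos: [0.6054, -0.227, 0.0043]
eef_rot: [0.807, 0.591, -0.001, -0.001]
contact_force: [0.2, -0.5, -0.3]
opening: 0.997
finger_force: 0.0
clock: 4.32
tool_pos: [0.6063, -0.2273, 0.0057]
eef_rot: [0.807, 0.591, -0.0, 0.0]
contact_force: [-0.1, 1.0, 0.4]
opening: 0.341
finger_force: 0.0
4.33 [ 0.6063 -0.2273  0.0057] R [[0.301, 0.954, -0.0], [0.954, -0.301, -0.0], [-0.0, -0.0, -1.0]] F [-0.1  1.   0.4] op 0.0301 0.0 q [ 0.44  1.04 -0.28  1.61  0.47  0.56 -0.42]
```

```bash
python3 -m jog '[[[0,0,0,0,0,0],[0,0,0,0,0,0],[0,0,0,0,0,0],[0,0,-0.02,0,0,0],[0,0,-0.04,0,0,0],[0,0,-0.04,0,0,0],[0,0,-0.03,0,0,0]]]'
python3 -m jog '[[[0.019,-0.018,0,0,0,0],[0.019,-0.018,0,0,0,0],[0.019,-0.018,0,0,0,0],[0.019,-0.018,0,0,0,0],[0.019,-0.018,0,0,0,0],[0.019,-0.018,0,0,0,0],[0.019,-0.018,0,0,0,0],[0.019,-0.018,0,0,0,0],[0.019,-0.018,0,0,0,0],[0.019,-0.018,0,0,0,0],[0,0,0,0,0,0],[0,0,0,0,0,0]]]'
python3 - <<'E'
from h import *
st(); snap('wrist','w2'); print(px('w2',[.514,.077,.006])/.7)
i=cv2.imread('pics/w2.png'); cv2.imwrite('pics/w2b.png',cv2.resize(i,(800,600),interpolation=cv2.INTER_CUBIC))
E
```

```text
clock: 5.2
tool_pos: [0.6073, -0.2275, 0.1387]
eef_rot: [0.807, 0.591, 0.001, 0.001]
contact_force: [-0.5, -0.1, -3.6]
opening: 0.247
finger_force: 30.0
clock: 6.7
tool_pos: [0.4928, 0.0075, 0.1363]
eef_rot: [0.807, 0.591, 0.001, 0.001]
contact_force: [-0.2, -0.6, -3.0]
opening: 0.249
finger_force: 30.0
6.7 [0.4928 0.0075 0.1363] R [[0.302, 0.953, 0.002], [0.953, -0.302, -0.001], [0.0, 0.002, -1.0]] F [-0.2 -0.6 -3. ] op 0.0219 29.997486853972077 q [ 0.05  0.7  -0.26  2.05  0.4   0.44 -0.82]
[390.93886414 156.44596276]
```

View pics/w2b.png

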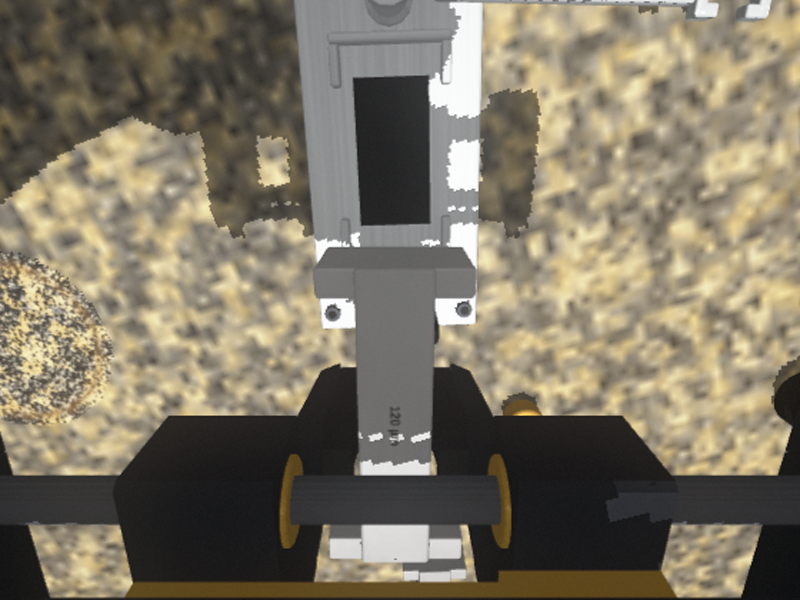

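The wrist view shows the bed opening with corners (354,78), (428,76), (430,222), (361,225). The far rim is at row 38, the plate's near corners are (322,328) and (477,323), and the held applicator's far foot top edge runs from (324,248) to (468,248).

Run:
```python
from h import *
g=lambda u,v,z:pt('w2',(u+.5)*.7-.5,(v+.5)*.7-.5,z)
o=[g(*p,.006) for p in((354,78),(428,76),(430,222),(361,225))]
w=[np.linalg.norm(o[i]-o[(i+1)%4]) for i in range(4)];c=sum(o)/4;d=o[0]+o[1]-o[2]-o[3]
print('opening',w,'c',c,'yaw',np.arctan2(d[1],d[0]), 'sides',[np.arctan2(*(o[i]-o[j])[1::-1]) for i,j in((0,3),(1,2))])
n=[g(322,328,.006),g(477,323,.006)];print('near corners',n,np.linalg.norm(n[0]-n[1]));e=n[0]-n[1];print(np.arctan2(e[1],e[0])-np.pi/2)
yv=np.array([np.cos(1.28),np.sin(1.28),0]);print('bed from near',sum(n)/2+.103*yv)
r=[g(331,38,.016),g(450,36,.016)];print('far rim outer',r,np.linalg.norm(r[0]-r[1]),sum(r)/2)
F=[g(324,248,.1586),g(468,248,.1586)];print('foot',F,np.linalg.norm(F[0]-F[1]));m=sum(F)/2
s=get_state();T=R.from_quat(s['eef_rot']).as_matrix();print('foot mid in tool',T.T@(m-s['tool_pos']))
for b in(c,np.array([.5141,.0773,.006])):print('delta',T.T@(np.r_[b[:2],.0117]-s['tool_pos']))
```

```text
opening [np.float64(0.038975436383148064), np.float64(0.07696418648597905), np.float64(0.039862701156158024), np.float64(0.07769219329261981)] c [0.51563642 0.078173   0.006     ] yaw 1.2942747707365563 sides [np.float64(1.2885796696445673), np.float64(1.30002374257041)]
near corners [array([ 0.44208815, -0.00707588,  0.006     ]), array([ 0.53446266, -0.032982  ,  0.006     ])] 0.0959384089105174
1.2973735455100286
bed from near [0.51780707 0.0786467  0.006     ]
far rim outer [array([0.50295779, 0.14011027, 0.016     ]), array([0.55944142, 0.12312307, 0.016     ])] 0.058982753122063906 [0.53119961 0.13161667 0.016     ]
foot [array([0.49259493, 0.06505806, 0.1586    ]), array([0.52866471, 0.05359227, 0.1586    ])] 0.03784829533257903
foot mid in tool [ 0.05521546  0.00121235 -0.02243672]
delta [7.47190821e-02 2.11353568e-05 1.24458168e-01]
delta [ 0.07342201 -0.00117899  0.12445627]
```

Run:
```python
from h import *
g=lambda u,v,z:pt('w2',(u+.5)*.7-.5,(v+.5)*.7-.5,z)
F=[g(315,270,.1586),g(476,270,.1586)];m=sum(F)/2
s=get_state();T=R.from_quat(s['eef_rot']).as_matrix();print(np.linalg.norm(F[0]-F[1]),'foot mid in tool',T.T@(m-s['tool_pos']))
```

```text
0.042947250341242436 foot mid in tool [ 0.04923888  0.00108478 -0.02243594]
```

```bash
python3 -m jog '[[[0.025,0,0,0,0,-0.03],[0.025,-0.0005,0,0,0,0],[0.025,0,0,0,0,0],[0,0,0.02,0,0,0],[0,0,0.03,0,0,0],[0,0,0.03,0,0,0],[0,0,0.015,0,0,0],[0,0,0,0,0,0],[0,0,0,0,0,0]]]'
python3 - <<'E'
from h import *
st(); snap('wrist','w3'); 
s=get_state();T=R.from_quat(s['eef_rot']).as_matrix();print('delta',T.T@(np.array([.516,.0783,.0117])-s['tool_pos']))
snap('top','t3')
i=cv2.imread('pics/w3.png'); cv2.imwrite('pics/w3b.png',cv2.resize(i,(800,600),interpolation=cv2.INTER_CUBIC))
E
```

```text
clock: 7.88
tool_pos: [0.5134, 0.0801, 0.0415]
eef_rot: [0.798, 0.603, 0.001, 0.0]
contact_force: [0.4, 0.0, -3.3]
opening: 0.245
finger_force: 30.0
7.88 [0.5134 0.0801 0.0415] R [[0.273, 0.962, 0.002], [0.962, -0.273, 0.0], [0.001, 0.001, -1.0]] F [ 0.4  0.  -3.3] op 0.0216 29.99757436104119 q [-0.15  0.89 -0.15  2.02  0.45  0.27 -0.96]
delta [-0.00120374  0.00294514  0.03000086]
```

View pics/w3b.png

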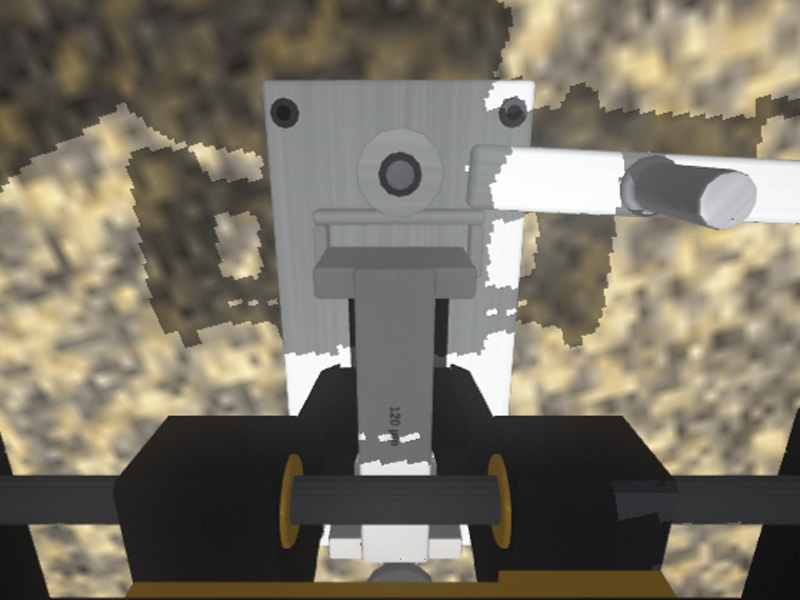

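The plate's far corners are at (262,81) and (535,80), the far rim's outer edge at row 209 from (313) to (484), and the foot spans 315–476. Yaw is aligned. Next: the residual offset.

Run:
```python
from h import *
g=lambda u,v,z:pt('w3',(u+.5)*.7-.5,(v+.5)*.7-.5,z)
s=get_state();T=R.from_quat(s['eef_rot']).as_matrix();tl=lambda p:(T.T@(p-s['tool_pos'])).round(4)
a,b=g(262,81,.006),g(535,80,.006);print(np.linalg.norm(a-b));print('far edge mid in tool (expect .103,0)',tl((a+b)/2),tl(a),tl(b))
a,b=g(288,415,.006),g(510,415,.006);print('sides mid',tl((a+b)/2),np.linalg.norm(a-b))
a,b=g(313,210,.016),g(484,210,.016);print('rim mid',tl((a+b)/2),np.linalg.norm(a-b))
z=.0415-.0057+.028;a,b=g(315,270,z),g(476,270,z);print('foot',tl((a+b)/2),np.linalg.norm(a-b))
```

```text
0.09468454059355555
far edge mid in tool (expect .103,0) [0.101  0.0024 0.0358] [ 0.1009 -0.0449  0.0357] [0.1011 0.0497 0.0359]
sides mid [-0.0319  0.0028  0.0357] 0.0963034716231819
rim mid [0.0578 0.0024 0.0258] 0.060760221254527014
foot [ 0.0486  0.0013 -0.0221] 0.0429571554946668
```

```bash
python3 -m jog '[[[-0.0003,0.0015,0.006,0,0,0],[0,0,0.008,0,0,0],[0,0,0.008,0,0,0],[0,0,0.005,0,0,0],[0,0,0.003,0,0,0],[0,0,0,0,0,0],[0,0,0,0,0,0]]]'
python3 -c "
from h import *
st()"
```

```text
clock: 8.85
tool_pos: [0.5136, 0.0795, 0.0115]
eef_rot: [0.798, 0.603, -0.0, 0.0]
contact_force: [-2.0, 0.1, 6.6]
opening: 0.246
finger_force: 30.0
8.85 [0.5136 0.0795 0.0115] R [[0.272, 0.962, -0.0], [0.962, -0.272, -0.0], [-0.0, 0.0, -1.0]] F [-2.   0.1  6.6] op 0.0217 29.997230675071478 q [-0.17  0.94 -0.11  2.02  0.46  0.21 -0.97]
```

```bash
python3 -m jog '[[[0,0,0,0,0,0],[0,0,0,0,0,0],[0,0,0,0,0,0],[0,0,0,0,0,0],[0,0,-0.02,0,0,0],[0,0,-0.04,0,0,0],[0,0,-0.04,0,0,0],[0,0,0,0,0,0],[0,0,0,0,0,0]]]' 0.06 30
python3 - <<'E'
from h import *
st(); snap('wrist','w4'); 
g=lambda u,v,z:pt('w3',(u+.5)*.7-.5,(v+.5)*.7-.5,z)
y=np.array([np.cos(1.294),np.sin(1.294)]);x=np.array([y[1],-y[0]])
pv=np.array([.5157,.0783])+.074*y;p=g(728,198,.084)[:2];v=p-pv;print('peg',p,np.linalg.norm(v),np.arctan2(v@x,-v@y))
i=cv2.imread('pics/w4.png'); cv2.imwrite('pics/w4b.png',cv2.resize(i,(800,600),interpolation=cv2.INTER_CUBIC))
E
```

```text
clock: 9.98
tool_pos: [0.5136, 0.0793, 0.1102]
eef_rot: [0.798, 0.603, -0.0, -0.0]
contact_force: [0.4, 0.2, 0.4]
opening: 0.681
finger_force: 0.0
9.97 [0.5136 0.0793 0.1102] R [[0.273, 0.962, -0.001], [0.962, -0.273, -0.0], [-0.001, -0.001, -1.0]] F [0.4 0.2 0.4] op 0.06 0.0 q [-0.09  0.76 -0.24  1.99  0.4   0.44 -0.92]
peg [0.60176134 0.12770868] 0.06934623891387832 1.5281917049785272
```

View pics/w4b.png

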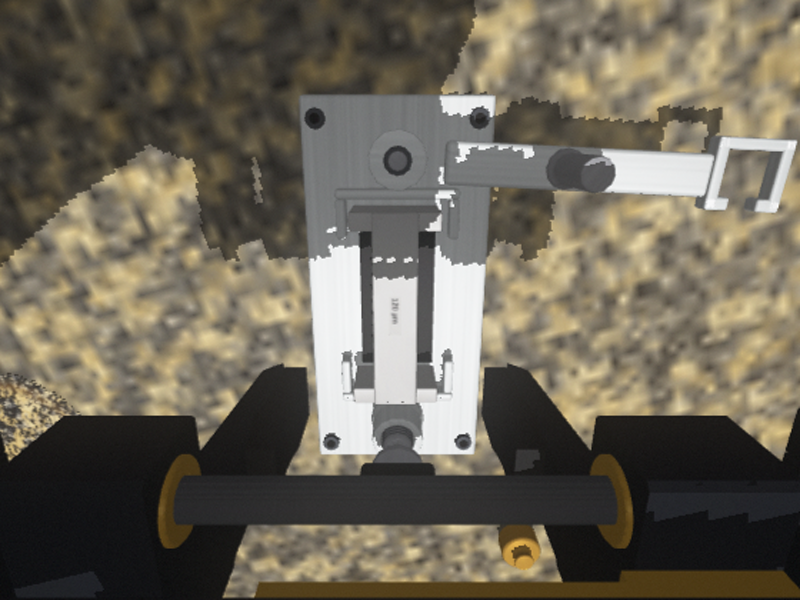

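The wrist view shows the applicator down between the rims: bar centre at about (396,310), ends at rows ~214 and ~403. The peg top is at (598,173), the hinge at (398,160) and the collar at (752,175).

Run:
```python
from h import *
g=lambda u,v,z:pt('w4',(u+.5)*.7-.5,(v+.5)*.7-.5,z)
c=[g(*p,.006) for p in((301,96),(495,96),(475,454),(320,455))];bed=sum(c)/4
print('plate',[round(np.linalg.norm(c[i]-c[(i+1)%4]),4) for i in range(4)],bed); d=c[0]+c[1]-c[2]-c[3];yaw=np.arctan2(d[1],d[0]);print('yaw',yaw)
y=np.array([np.cos(yaw),np.sin(yaw)]);x=np.array([y[1],-y[0]])
a,b=g(395.5,403,.036),g(396,214,.034);print('len',np.linalg.norm(a-b));m=((a+b)/2-bed)[:2];print('appl rel bed',m@x,m@y)
pv=bed[:2]+.074*y;p=g(598,173,.084)[:2];v=p-pv;print('pv',pv,'peg',p,np.linalg.norm(v),np.arctan2(v@x,-v@y))
q=g(755,174,.049)[:2];v=q-pv;print('col',q,np.linalg.norm(v),np.arctan2(v@x,-v@y))
print('knob',bed[:2]-.074*y, 'knob top seen', g(398,468,.087))
```

```text
plate [np.float64(0.0935), np.float64(0.2039), np.float64(0.0955), np.float64(0.2047)] [0.51575548 0.07801805 0.006     ]
yaw 1.2942062389513052
len 0.09791210469341313
appl rel bed -0.0010939877428197062 0.000699137270379257
pv [0.53596317 0.14920547] peg [0.60186215 0.12766521] 0.06933006854596671 1.531466039009139
col [0.67820121 0.10313607] 0.14951270308350106 1.5341593155796371
knob [0.49554779 0.00683062] knob top seen [0.50219451 0.03087053 0.087     ]
```

```bash
python3 -m jog '[[[0.0235,0.0239,0,0,0,0],[0.0235,0.0239,0,0,0,0],[0.0236,0.0239,0,0,0,0],[0,0,0,0,0,-0.17],[0,0,0,0,0,-0.17],[0,0,0,0,0,-0.17],[0,0,0,0,0,-0.17],[0,0,0,0,0,-0.17],[0,0,0,0,0,-0.17],[0,0,0,0,0,-0.17],[0,0,0,0,0,-0.17],[0,0,0,0,0,-0.17]]]' 0.05 20
python3 -m jog '[[[0,0,0,0,0,0],[0,0,0,0,0,0]]]'
python3 - <<'E'
from h import *
st(); s=get_state();T=R.from_quat(s['eef_rot']).as_matrix();print('psi',np.arctan2(T[1,0],T[0,0]),'delta',T.T@(np.array([.6019,.1276,.055])-s['tool_pos']))
E
```

```text
clock: 11.52
tool_pos: [0.6011, 0.1277, 0.1087]
eef_rot: [0.155, 0.988, -0.001, -0.001]
contact_force: [0.0, 0.8, 0.5]
opening: 0.566
finger_force: 0.0
clock: 11.78
tool_pos: [0.6016, 0.1279, 0.1097]
eef_rot: [0.159, 0.987, -0.0, -0.001]
contact_force: [-0.5, -0.4, 0.9]
opening: 0.569
finger_force: 0.0
11.78 [0.6016 0.1279 0.1097] R [[-0.949, 0.314, -0.002], [0.314, 0.949, -0.0], [0.001, -0.001, -1.0]] F [-0.5 -0.4  0.9] op 0.0501 0.0 q [ 0.08  0.93 -0.69  1.68  0.77  0.82  0.3 ]
psi 2.822255689347063 delta [-0.00039487 -0.00012108  0.05473128]
```

```bash
python3 -m jog '[[[0,0,0.02,0,0,0],[0,0,0.02,0,0,0],[0,0,0.0145,0,0,0],[0,0,0,0,0,0]]]'
python3 -m jog '[[[0,0,0,0,0,0],[0,0,0,0,0,0],[0,0,0,0,0,0],[0,0,0,0,0,0]]]' 0.017 8
python3 -m jog '[[[0.0008,-0.0107,0,0,0,0.153],[0.0008,-0.0107,0,0,0,0.153],[0.0008,-0.0107,0,0,0,0.153],[0.0008,-0.0107,0,0,0,0.153],[0.0008,-0.0107,0,0,0,0.153],[0,0,0,0,0,0]]]'
python3 - <<'E'
from h import *
st()
s=get_state();pv=np.array([.536,.1492]);v=s['tool_pos'][:2]-pv
y=np.array([np.cos(1.294),np.sin(1.294)]);x=np.array([y[1],-y[0]]);print('r',np.linalg.norm(v),'ang',np.arctan2(v@x,-v@y))
E
```

```text
clock: 12.28
tool_pos: [0.601, 0.1275, 0.0544]
eef_rot: [0.158, 0.987, -0.001, -0.001]
contact_force: [-0.4, -0.9, 0.1]
opening: 0.568
finger_force: 0.0
clock: 12.78
tool_pos: [0.6024, 0.1279, 0.0565]
eef_rot: [0.158, 0.987, 0.0, 0.0]
contact_force: [1.0, 0.3, -0.5]
opening: 0.196
finger_force: 0.0
clock: 13.52
tool_pos: [0.5681, 0.0873, 0.0564]
eef_rot: [0.514, 0.858, -0.001, 0.0]
contact_force: [0.1, -1.0, 1.0]
opening: 0.194
finger_force: 0.0
13.53 [0.5681 0.0873 0.0564] R [[-0.471, 0.882, -0.0], [0.882, 0.471, -0.001], [-0.001, -0.001, -1.0]] F [ 0.1 -1.   1. ] op 0.0171 0.0 q [ 0.01  0.92 -0.42  1.84  0.69  0.54 -0.38]
r 0.06974940496418087 ang 0.7554046210107038
```

```bash
python3 -m jog '[[[0.0008,-0.0107,0,0,0,0.153],[0.0008,-0.0107,0,0,0,0.153],[0.0008,-0.0107,0,0,0,0.153],[0.0008,-0.0107,0,0,0,0.153],[0.0008,-0.0107,0,0,0,0.153],[0,-0.002,0,0,0,0],[0,-0.001,0,0,0,0],[0,0,0,0,0,0]]]'
python3 - <<'E'
from h import *
st()
s=get_state();pv=np.array([.536,.1492]);v=s['tool_pos'][:2]-pv
y=np.array([np.cos(1.294),np.sin(1.294)]);x=np.array([y[1],-y[0]]);print('r',np.linalg.norm(v),'ang',np.arctan2(v@x,-v@y))
E
```

```text
clock: 14.52
tool_pos: [0.514, 0.083, 0.0562]
eef_rot: [0.797, 0.604, 0.0, -0.0]
contact_force: [-0.5, -0.5, 0.1]
opening: 0.196
finger_force: 0.0
14.53 [0.514  0.083  0.0562] R [[0.271, 0.963, 0.0], [0.963, -0.271, 0.0], [0.001, 0.0, -1.0]] F [-0.5 -0.5  0.1] op 0.0173 0.0010935614399087967 q [-0.14  0.86 -0.18  2.01  0.46  0.31 -0.97]
r 0.0697333957141888 ang -0.04428482685637724
```

```bash
python3 -m jog '[[[0,-0.0015,0,0,0,0],[0,-0.0015,0,0,0,0],[0,-0.001,0,0,0,0],[0,0,0,0,0,0],[0,0,0,0,0,0]]]'
python3 -c "
from h import *
st()"
```

```text
clock: 15.15
tool_pos: [0.5134, 0.0832, 0.0563]
eef_rot: [0.798, 0.602, 0.003, 0.002]
contact_force: [7.8, -2.0, -5.8]
opening: 0.191
finger_force: 4.1
15.15 [0.5134 0.0832 0.0563] R [[0.274, 0.962, 0.006], [0.962, -0.274, 0.0], [0.002, 0.006, -1.0]] F [ 7.8 -2.  -5.8] op 0.0168 4.088942322414368 q [-0.15  0.86 -0.17  2.01  0.46  0.3  -0.98]
```

```bash
python3 -m jog '[[[0,0.004,0,0,0,0],[0,0,0,0,0,0],[0,0,0,0,0,0],[0,0,-0.03,0,0,0],[0,0,-0.03,0,0,0],[0,0,-0.03,0,0,0],[-0.026,0.001,0,0,0,0],[-0.026,0.001,0,0,0,0],[-0.026,0.001,0,0,0,0],[0,0,0,0,0,0],[0,0,0,0,0,0]]]' 0.05 20
python3 - <<'E'
from h import *
st(); snap('wrist','w5')
i=cv2.imread('pics/w5.png'); cv2.imwrite('pics/w5b.png',cv2.resize(i,(800,600),interpolation=cv2.INTER_CUBIC))
E
```

```text
clock: 16.52
tool_pos: [0.4954, 0.0084, 0.1463]
eef_rot: [0.797, 0.604, 0.001, -0.0]
contact_force: [-0.0, -0.3, -0.9]
opening: 0.566
finger_force: 0.0
16.52 [0.4954 0.0084 0.1463] R [[0.271, 0.962, 0.001], [0.962, -0.271, 0.001], [0.001, 0.0, -1.0]] F [-0.  -0.3 -0.9] op 0.0499 0.0 q [ 0.08  0.69 -0.3   2.04  0.42  0.48 -0.81]
```

View pics/w5b.png

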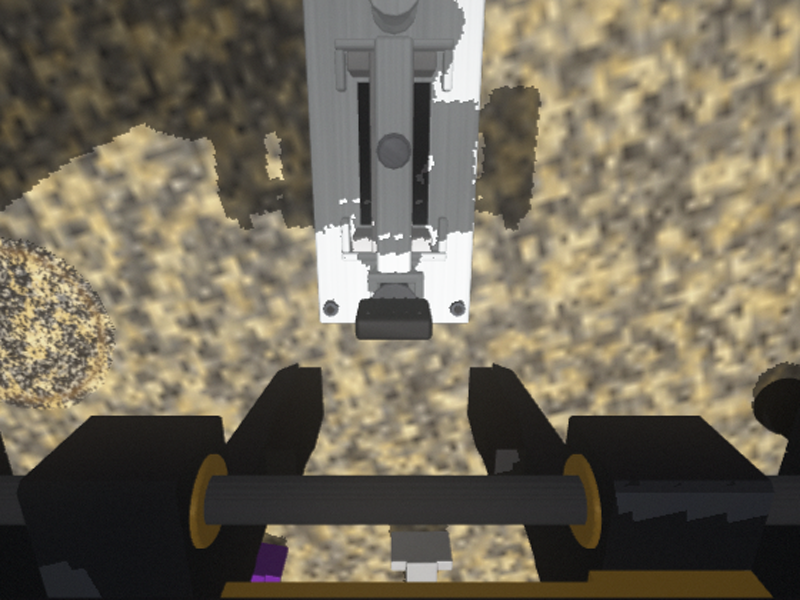

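The keeper is shut along the bed's middle, with the peg at (393,150). The knob wing spans columns 357–432 and its lower edge is at row 339.

Run:
```python
from h import *
g=lambda u,v,z:pt('w5',(u+.5)*.7-.5,(v+.5)*.7-.5,z)
y=np.array([np.cos(1.294),np.sin(1.294)])
a,b=g(357,338,.087),g(432,338,.087);print(np.linalg.norm(a-b),'top -y edge mid + 6mm y:',((a+b)/2)[:2]+.006*y)
k=np.array([.4955,.0068]); print('pred top edges rows',[px('w5',np.r_[k+e*y,.087])/.7 for e in(-.006,.006)])
s=get_state();T=R.from_quat(s['eef_rot']).as_matrix()
p=g(393,135,.084);print('peg top',p)
for q in(k,((a+b)/2)[:2]+.006*y): print('delta',T.T@(np.r_[q,.055]-s['tool_pos']))
```

```text
0.034782108970265437 top -y edge mid + 6mm y: [0.49627894 0.00852881]
pred top edges rows [array([393.68637193, 341.51026946]), array([393.69850595, 317.33516815])]
peg top [0.5183391  0.08872874 0.084     ]
delta [-0.00191406  0.00051271  0.09129238]
delta [-3.89599302e-05  7.94731237e-04  9.12949158e-02]
```

```bash
python3 -m jog '[[[-0.001,0.0007,0,0,0,-0.1743],[0,0,0,0,0,-0.1743],[0,0,0,0,0,-0.1743],[0,0,0,0,0,-0.1743],[0,0,0,0,0,-0.1743],[0,0,0,0,0,-0.1743],[0,0,0,0,0,-0.1743],[0,0,0,0,0,-0.1743],[0,0,0,0,0,-0.1743],[0,0,0,0,0,0],[0,0,0,0,0,0]]]'
python3 - <<'E'
from h import *
st(); s=get_state();T=R.from_quat(s['eef_rot']).as_matrix();print('psi',np.arctan2(T[1,0],T[0,0]),'delta',T.T@(np.array([.496,.0078,.061])-s['tool_pos']))
E
```

```text
clock: 17.95
tool_pos: [0.4957, 0.0066, 0.1462]
eef_rot: [0.14, 0.99, 0.0, 0.0]
contact_force: [0.7, -0.6, -0.1]
opening: 0.567
finger_force: 0.0
17.95 [0.4957 0.0066 0.1462] R [[-0.961, 0.276, 0.0], [0.276, 0.961, 0.0], [-0.0, 0.0, -1.0]] F [ 0.7 -0.6 -0.1] op 0.0499 0.0 q [ 0.34  0.77 -0.74  2.02  0.84  0.69  0.34]
psi 2.861573523958777 delta [4.92014042e-05 1.23113298e-03 8.52343120e-02]
```

```bash
python3 -m jog '[[[0,0.001,0.025,0,0,0],[0,0,0.03,0,0,0],[0,0,0.02,0,0,0],[0,0,0.01,0,0,0],[0,0,0,0,0,0]]]'
python3 -m jog '[[[0,0,0,0,0,0],[0,0,0,0,0,0],[0,0,0,0,0,0],[0,0,0,0,0,0],[0,0,0,0,0,0],[0,0,0,0,0,0]]]' 0.002 35
python3 -c "
from h import *
st()"
```

```text
clock: 18.58
tool_pos: [0.4958, 0.0071, 0.061]
eef_rot: [0.139, 0.99, -0.0, -0.0]
contact_force: [-0.0, -0.1, 0.7]
opening: 0.568
finger_force: 0.0
clock: 19.32
tool_pos: [0.496, 0.0069, 0.0614]
eef_rot: [0.139, 0.99, 0.0, 0.0]
contact_force: [-0.0, -0.2, 2.7]
opening: 0.134
finger_force: 35.0
19.32 [0.496  0.0069 0.0614] R [[-0.962, 0.274, 0.0], [0.274, 0.962, -0.0], [-0.0, 0.0, -1.0]] F [-0.  -0.2  2.7] op 0.0118 35.00058626756072 q [ 0.24  0.89 -0.58  2.07  1.06  0.51  0.15]
```

```bash
python3 -m jog '[[[0,0,-0.004,0,0,0],[0,0,-0.004,0,0,0],[0,0,-0.004,0,0,0],[0,0,-0.003,0,0,0],[0,0,0,0,0,0],[0,0,0,0,0,0]]]'
python3 -c "
from h import *
st()"
```

```text
clock: 20.08
tool_pos: [0.4958, 0.0068, 0.0761]
eef_rot: [0.139, 0.99, 0.0, 0.0]
contact_force: [1.9, 0.6, -8.1]
opening: 0.133
finger_force: 35.0
20.07 [0.4958 0.0068 0.0761] R [[-0.962, 0.275, 0.0], [0.275, 0.962, 0.0], [-0.0, 0.0, -1.0]] F [ 1.9  0.6 -8.1] op 0.0117 34.99829538166523 q [ 0.26  0.87 -0.61  2.06  1.01  0.54  0.19]
```

```bash
python3 -m jog '[[[0,0,0,0,0,0.12],[0,0,0,0,0,0.14],[0,0,0,0,0,0.14],[0,0,0,0,0,0.14],[0,0,0,0,0,0.14],[0,0,0.001,0,0,0.06],[0,0,0.0015,0,0,0.06],[0,0,0,0,0,0],[0,0,0,0,0,0]]]'
python3 -c "
from h import *
st();s=get_state();print(s['moment'],R.from_quat(s['eef_rot']).as_euler('zyx'))"
```

```text
clock: 21.2
tool_pos: [0.4952, 0.0061, 0.0736]
eef_rot: [0.513, 0.858, -0.001, -0.0]
contact_force: [0.8, -2.2, -7.7]
opening: 0.134
finger_force: 35.0
21.2 [0.4952 0.0061 0.0736] R [[-0.473, 0.881, -0.001], [0.881, 0.473, -0.001], [-0.001, -0.002, -1.0]] F [ 0.8 -2.2 -7.7] op 0.0118 34.99841121956706 q [ 0.14  0.84 -0.4   2.07  0.84  0.4  -0.44]
[-0.43347799 -0.20655191 -0.04679948] [-2.06404298e+00 -1.30637166e-03  3.14029305e+00]
```

```bash
python3 -m jog '[[[0,0,0.0007,0,0,0.14],[0,0,0.0007,0,0,0.14],[0,0,0.0006,0,0,0.14],[0,0,0,0,0,0.14],[0,0,0,0,0,0.14],[0,0,0,0,0,0.1],[0,0,0,0,0,0],[0,0,0,0,0,0]]]'
python3 -c "
from h import *
st();s=get_state();print(s['moment'],R.from_quat(s['eef_rot']).as_euler('zyx'))"
```

```text
clock: 22.2
tool_pos: [0.4943, 0.0061, 0.0715]
eef_rot: [0.807, 0.591, -0.002, -0.0]
contact_force: [-4.0, -3.1, -6.0]
opening: 0.131
finger_force: 35.0
22.2 [0.4943 0.0061 0.0715] R [[0.301, 0.954, -0.003], [0.954, -0.301, -0.001], [-0.002, -0.002, -1.0]] F [-4.  -3.1 -6. ] op 0.0115 34.998725205659866 q [ 0.02  0.82 -0.21  2.08  0.55  0.3  -0.96]
[-0.741923    0.63078777  0.02994887] [-1.26506108e+00 -3.01973282e-03  3.14029492e+00]
```

```bash
python3 -m jog '[[[-0.0008,-0.0006,0.0005,0,0,0.14],[0,0,0.0005,0,0,0.14],[0,0,0.0005,0,0,0.14],[0,0,0,0,0,0.14],[0,0,0,0,0,0.14],[0,0,0,0,0,0.12],[0,0,0,0,0,0],[0,0,0,0,0,0]]]'
python3 -c "
from h import *
st();s=get_state();print(s['moment'],R.from_quat(s['eef_rot']).as_euler('zyx'))"
```

```text
clock: 23.2
tool_pos: [0.4935, 0.0067, 0.0704]
eef_rot: [0.975, 0.222, -0.001, -0.0]
contact_force: [-5.7, -0.5, 0.9]
opening: 0.134
finger_force: 35.0
23.2 [0.4935 0.0067 0.0704] R [[0.901, 0.433, -0.003], [0.433, -0.901, 0.0], [-0.002, -0.001, -1.0]] F [-5.7 -0.5  0.9] op 0.0118 35.00037683174014 q [-0.07  0.82 -0.06  2.08  0.19  0.25 -1.42]
[-0.24621113  1.21540833  0.27420188] [-4.48357780e-01 -2.65881629e-03 -3.14128084e+00]
```

```bash
python3 -m jog '[[[0,0,0,0,0,0.06],[0,0,0,0,0,0],[0,0,0,0,0,0]]]'
python3 -c "
from h import *
st();s=get_state();print(s['moment'],R.from_quat(s['eef_rot']).as_euler('zyx'))"
```

```text
clock: 23.58
tool_pos: [0.4936, 0.0068, 0.0704]
eef_rot: [0.981, 0.194, -0.001, -0.0]
contact_force: [-4.3, -2.3, 0.8]
opening: 0.138
finger_force: 35.0
23.57 [0.4936 0.0068 0.0704] R [[0.925, 0.381, -0.002], [0.381, -0.925, 0.0], [-0.002, -0.001, -1.0]] F [-4.3 -2.3  0.8] op 0.0122 35.00488417223096 q [-0.07  0.82 -0.06  2.08  0.16  0.25 -1.45]
[-0.34517546  1.16890395  0.66919783] [-3.90460054e-01 -2.42105601e-03 -3.14131067e+00]
```

```bash
python3 -m jog '[[[0,0,0,0,0,-0.06],[0,0,0,0,0,0],[0,0,0,0,0,0],[0,0,0,0,0,0],[0,0,0,0,0,0],[0,0,-0.02,0,0,0],[0,0,-0.04,0,0,0],[0,0,-0.04,0,0,0],[-0.03,0,-0.02,0,0,0],[-0.03,0,0,0,0,0],[0,0,0,0,0,0],[0,0,0,0,0,0]]]' 0.05 20
python3 - <<'E'
from h import *
st(); snap('wrist','w6')
i=cv2.imread('pics/w6.png'); cv2.imwrite('pics/w6b.png',cv2.resize(i,(800,600),interpolation=cv2.INTER_CUBIC))
E
```

```text
clock: 25.08
tool_pos: [0.4419, -0.0191, 0.1903]
eef_rot: [0.975, 0.22, 0.001, -0.0]
contact_force: [0.2, -0.3, -1.0]
opening: 0.572
finger_force: 0.0
25.07 [ 0.4419 -0.0191  0.1903] R [[0.903, 0.429, 0.002], [0.429, -0.903, 0.0], [0.002, 0.0, -1.0]] F [ 0.2 -0.3 -1. ] op 0.0504 0.0 q [ 0.03  0.55 -0.13  2.15  0.16  0.45 -1.36]
```

View pics/w6b.png

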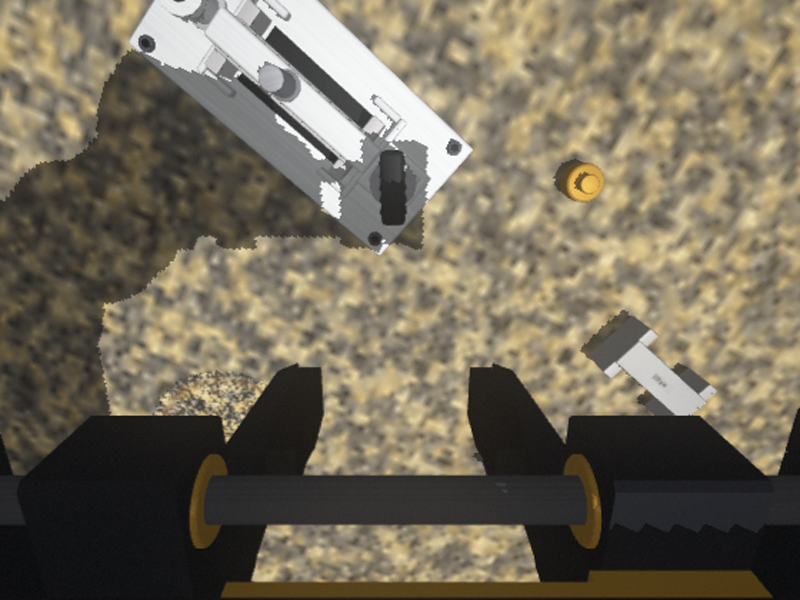

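The view shows the wing at (392,187) turned about 2.4 rad, still lying along the tool's x, with the keeper shut over the applicator and the arm clear.

```bash
python3 -c "
from plant import *
print(finish_job())"
```

```text
the job is handed in; nothing more can be done
None
```

The job is handed in, with no verdict shown: by the last image and readings, the long applicator is down in the bed, the keeper is shut over it, and the screw was pulled up and driven about 2.4 rad clockwise to its stop.

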